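# Lock the retaining dog over the speaker grille

### The job

One of the two plywood jigs holds a round black speaker grille; the other jig is empty. On the jig with the grille, pull the dog's black grip straight up to free it from its lock pins, turn it clockwise (seen from above) until the dog points over the grille, push it fully back down so that it locks there, and let go. Leave the grille in its nest and the empty jig's dog parked as it is.

Things in the scene. Friction and masses are not known exactly. Their poses are not given: they have to be found in the camera images.
- dog_grip (a point): Centre of the black bar grip (46 long, 16 wide, 34 tall; mm) on the dog of the jig with the grille: on its vertical pivot, 17 below the bar's top, 30 above the flat aluminium dog; only a 13 neck between. x runs along the bar to the dog's nose, z up: pinch across y. 60 above the bench when fully down. Pulls up at most 16 (stop) with about 6 N, stays where left, pushes down with about 3 N.
- dog (a joint): Turn of that dog, rad, growing clockwise from above: about 0 parked (start, +-0.06), 1.22 locked with its nose to the grille's centre; stops at -0.2 and 1.42, drag 0.04 N m. Opposite the nose its tail sits between three domed steel pins 8 mm high, so it turns only when lifted 9 mm or more and goes down only when parked or locked (about 10 degrees of play either way).
- grille_mid (a point): Centre of the round black speaker grille, 118 mm across, 9 thick, lying loose between four low dowels on its jig, top 21 above the bench. The jig is a plywood plate 210 x 140 x 12, fixed to the bench; the dog's pivot stands on it 80 from this point. The dog's nose reaches 52 from the pivot and, when locked, lies 1 mm over the grille's rim.
- idle_nose (a point): Top of the nose of the identical dog on the empty jig, 45 mm from its pivot, 30 mm above the bench. It is parked and to be left alone.

How it is judged (in metres and radians):
On the way, in this order (a step that is already met when the one before it is completed fails the run):
1. the grip is pulled up by at least 9 mm, the dog still parked (height (world z) of dog_grip above 0.069 m and value of joint dog below 0.35 rad), for 0.1 s.
2. still pulled up, the dog is turned over the grille (height (world z) of dog_grip above 0.067 m and value of joint dog above 1 rad), for 0.1 s.
At the end, for the whole second after the job is handed in: The dog points over the grille (1.22 rad, within 0.22 rad) and is pushed down to within 3 mm of fully home, at rest; the grille still lies in its nest, within 10 mm of where it started (height (world z) of dog_grip below 0.063 m and value of joint dog between 1 and 1.44 rad and velocity of joint dog between -0.05 and 0.05 rad/s and distance of grille_mid from where it was at the start of the episode below 0.01 m); the robot touches nothing.
It fails at once if the empty jig's dog is lifted or turned (its nose moves more than 8 mm) (distance of idle_nose from where it was at the start of the episode above 0.008 m).
It fails at once if the grille is knocked out of its nest (moves more than 15 mm) (distance of grille_mid from where it was at the start of the episode above 0.015 m).
It also fails if it takes over 35 s, if anything falls off the work surface, if the arm or the gripper's body presses on something with over 40 N, if the wrist force passes 120 N, or if a joint passes its speed limit or range.

### The arm

A 6-joint arm with a two-finger parallel gripper is mounted at the origin on a cart in front of the work surface, level with it; the furniture and walls round the work are solid. World frame = base frame: x ahead of the robot, y to its left, z up, the work surface at z = 0. Lengths are in mm, angles in rad, forces in N, time in s.
With the tool pointing down it reaches from about 275 to 1000 mm from the base axis. Payload 8.4 kg.
Tool frame: the origin (TCP) lies between the finger pads; the fingertips stand 8 mm ahead of it and the grasp point (between the pads) lies 11 mm behind it (tcp_to_tips is the distance from the TCP to the fingertips, in mm); z points along the fingers, y is the line along which they close (so a half turn about z gives the same grasp; the last joint's range is limited). The gripper opens to 85 mm and grips with 20 to 120 N. Pads are 22 mm wide; open, the fingers measure 114 mm over their backs; the gripper's body (76 mm by 85 mm) begins 54 mm behind the grasp point. The pads swing forward as they close: fully open they stand 13 mm farther back than shut.
Start: joints at [1.166, 0.353, 1.633, -0, 1.155, -0.002], TCP at [244.996, 574.982, 239.281] pointing down, gripper open.
Joint ranges: [-2.63, 2.63], [-0.92, 2.1], [0.06, 2.66], [-1.3, 4.44], [0, 2.69], [-3.02, 3.02]. Speed limits (rad/s): [2.22, 2.22, 2.79, 3.14, 3.14, 3.14].

### API

Orientations are given as [roll, pitch, yaw] about the fixed x, y, z axes, in that order (R = Rz(yaw) Ry(pitch) Rx(roll)).
In Python, from rig import * gives the robot as it stands.
- The arm moves only by the tool step_arm, never from a script. Its argument "motion" is a list of rows, each an object with "claw": the finger opening in mm, from 0 to 85.4; "delta_pos": the shift along the tool's x, y, z in mm, a list of three; "turn": the turn about the tool's z in rad. In form: [{"claw": claw, "delta_pos": [dx, dy, dz], "turn": turn}, ...]. A call has 1 to 8 rows; each row shifts and turns the commanded pose from where the row before left it, along the tool's axes as they then stand; what a row does not reach is not made up. A row lasts 1/12 s, in which the tool goes at most 41.7 mm and 7.16 degrees, less where a joint would pass 70% of its speed; a pose out of reach is approached as far as the arm can. A call is refused whole if a number of a shift passes 41.7 or a number of a turn 0.125, either way. A call with a gripper value outside its range is refused whole. The fingers move at their own pace and stop on an object; "force" is the grip in N (left out, the last holds). Time passes only in rows, so rows that do not move let the fingers close. It gives the time, the measured TCP pose, the force, the opening and the grip force at its end, in the units of the state.
- sense(): the state, without advancing time (a new reading comes with each control period).
- grab_frame(name): name is "scene" or "top"; returns a dict with "img" (400x640x3 uint8, red, green, blue), "vertical_fov" (degrees; the focal length in pixels is half the picture's height over the tangent of half this angle, whatever the lens; pixels are square), "cx", "cy" (the principal point, pixels), "R" (3x3) and "t" (3): a world point X has camera coordinates R X + t. Camera axes: x right, y down, z forward; pixel columns grow to the right and rows downward; lengths in mm; the calibration is good to about 2 mm. A picture is of the moment at which its call begins. There is no depth.
- sign_off(): hands the job in; it is judged then, once.
The state is a dict: "clock": time; "qpos": joint angles; "qvel": joint speeds; "joint_efforts": joint torques, N m; "eef_pos": TCP position; "tcp_rot": TCP orientation; "contact_force": force on the tool from outside, world axes, zero at the start; "wrist_torque": the same for the moment, N m; "opening": opening from 0.0 (shut) to 1.0 (fully open); "grasp_force": force on a finger pad.
Only numpy, scipy, OpenCV 4.12 (cv2) and the standard library are available. Lean on these libraries where they do the work, as an engineer would, in place of code of your own. Each camera call takes 0.05 s, during which the arm holds its last target. There are 200 camera calls.

## Working session

There is one attempt and no reset: what is moved stays moved. The work goes in short steps, Python scripts to look and compute and a tool call to move; the robot and the scene stay as the last step left them, time stands still between calls to the robot, and variables do not carry over. Pictures are saved under pics/ and viewed, at most 10 in all, crops included, and the job is handed in when it is done.

Besides the shell and the picture viewer there is one more tool, called after "Emit:" as a command line: name --argument value ..., lists and objects as JSON in quotes. step_arm: Moves the arm, as the interface text tells. Its arguments: {"type":"object","properties":{"motion":{"type":"array","items":{"type":"object","properties":{"claw":{"type":"number"},"delta_pos":{"type":"array","items":{"type":"number"}},"turn":{"type":"number"}}}},"force":{"type":"number"}},"required":["motion"]}

```bash
mkdir -p pics; python3 - <<'E'
from rig import *
import cv2
for n in("scene","top"):
    f=grab_frame(n); cv2.imwrite(f"pics/{n}0.png",f["img"][:,:,::-1]); print(n,f["vertical_fov"],f["cx"],f["cy"],f["R"],f["t"])
s=sense();print(s["clock"],s["eef_pos"],s["tcp_rot"],s["contact_force"])
E
```

```text
scene 54.44882250876652 322.6588004324119 201.19627531398567 [[-0.51145425 -0.85929362  0.00538783]
 [-0.55370296  0.324758   -0.7667759 ]
 [ 0.6571359  -0.39515405 -0.64189227]] [292.65567827 374.78186045 559.27640499]
top 51.790501751293675 323.1278429536508 196.93306551103896 [[ 0.01998552 -0.99973416 -0.01149744]
 [-0.9972784  -0.01911752 -0.07120619]
 [ 0.07096745  0.01288924 -0.99739535]] [ 21.90397183 561.72724476 915.67438785]
0.1 [244.82421847 574.59843505 238.63691928] [-3.14034383e+00  2.44660197e-05  2.73879293e+00] [0.09364357 0.52342771 0.13060219]
```

View pics/top0.png

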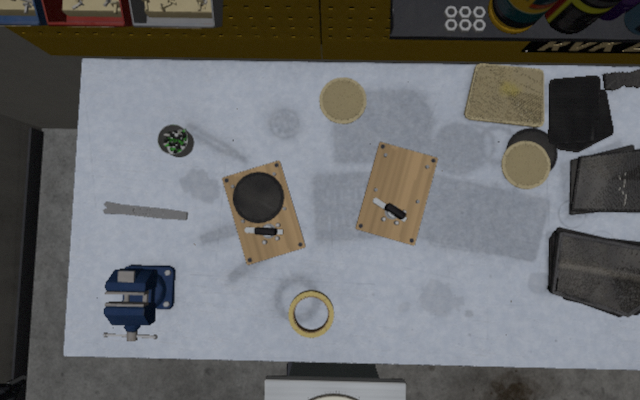

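View pics/scene0.png

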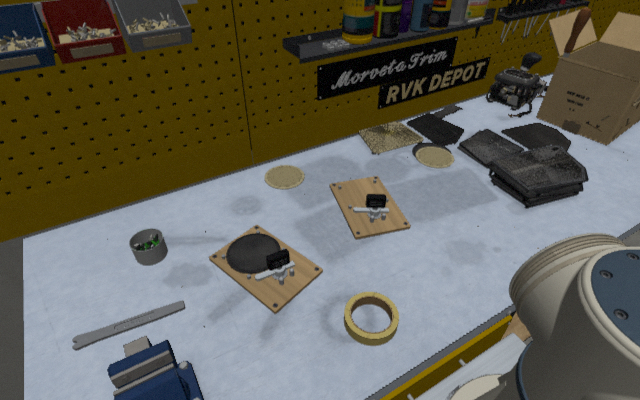

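The top view shows the grille (about 259,197) on the left jig with its grip near (265,232). The empty jig is on the right, with its grip near (397,210). Next I'll measure both.

```bash
cat > h.py <<'E'
from rig import *
import cv2, numpy as np
def F(f): return 200/np.tan(np.radians(f["vertical_fov"]/2))
def cast(f,u,v,z):
    R,t=np.array(f["R"]),np.array(f["t"]); d=R.T@np.array([(u-f["cx"])/F(f),(v-f["cy"])/F(f),1]); c=-R.T@t
    return c+d*(z-c[2])/d[2]
def proj(f,X):
    p=np.array(f["R"])@np.array(X)+f["t"]; return p[:2]/p[2]*F(f)+[f["cx"],f["cy"]]
def blobs(f,box,thr,lo=20,bright=False):
    x0,y0,x1,y1=box; g=f["img"][y0:y1,x0:x1]
    m=((g.min(2)>thr) if bright else (g.max(2)<thr)).astype(np.uint8)
    n,_,st,ce=cv2.connectedComponentsWithStats(m); out=[]
    for i in range(1,n):
        if st[i,4]>=lo:
            c=max(cv2.findContours((_==i).astype(np.uint8),0,1)[0],key=len)
            out.append((ce[i]+[x0,y0],st[i,4],cv2.minAreaRect(c)[1:]))
    return out
def crop(f,box,k,name):
    x0,y0,x1,y1=box; cv2.imwrite("pics/"+name,cv2.resize(f["img"][y0:y1,x0:x1,::-1],None,fx=k,fy=k,interpolation=cv2.INTER_CUBIC))
E
python3 - <<'E'
from h import *
t=grab_frame("top"); s=grab_frame("scene")
a=t["img"][155:265,220:310]; b=s["img"][220:310,205:325]
k=6; A=cv2.resize(a,None,fx=5,fy=5,interpolation=2); B=cv2.resize(b,None,fx=2.9,fy=2.9,interpolation=2)
im=np.zeros((550,800,3),np.uint8); im[:550,:450]=A; im[:B.shape[0],450:450+B.shape[1]]=B[:, :350]
cv2.imwrite("pics/c1.png",im[:,:,::-1])
for thr in(25,40,55):
  print(thr,[ (b[0].round(1),b[1],b[2]) for b in blobs(t,(225,160,305,260),thr)])
  print("  s",[ (b[0].round(1),b[1],b[2]) for b in blobs(s,(210,225,320,300),thr)])
E
```

```text
25 []
  s [(array([277.3, 259.2]), np.int32(249), ((14.112845420837402, 24.32608985900879), 68.19859313964844))]
40 [(array([257.5, 193.8]), np.int32(567), ((48.08325958251953, 49.497474670410156), 45.0)), (array([265.4, 231. ]), np.int32(135), ((6.0, 21.0), 90.0))]
  s [(array([261. , 235.1]), np.int32(31), ((20.372087478637695, 2.6206812858581543), 8.530765533447266)), (array([238.8, 240.1]), np.int32(33), ((2.9138023853302, 22.470848083496094), 57.094757080078125)), (array([276. , 259.6]), np.int32(364), ((17.47305679321289, 36.61021423339844), 56.3099365234375)), (array([239.7, 267.2]), np.int32(79), ((29.516094207763672, 7.602630615234375), 26.56505012512207))]
55 [(array([257.9, 197.2]), np.int32(1968), ((49.1934928894043, 49.64070510864258), 26.56505012512207)), (array([265.5, 230.9]), np.int32(144), ((6.0, 21.0), 90.0))]
  s [(array([255.7, 253.9]), np.int32(1743), ((38.6348762512207, 61.58045959472656), 78.69007110595703))]
```

View pics/c1.png

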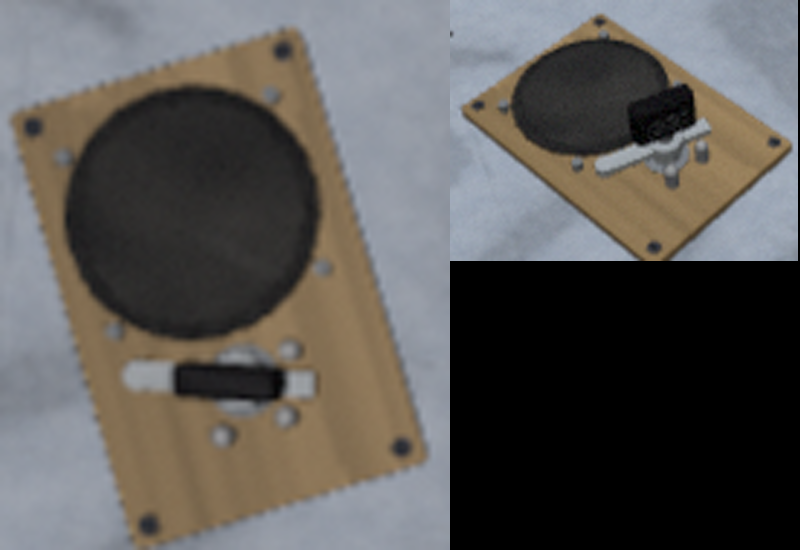

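The crop shows the nose pointing image-left, about +y, with the grip bar's top at about (265,231). The grille is up-image, about +x, so turning clockwise carries the nose onto it.

```bash
python3 - <<'E'
from h import *
t=grab_frame("top"); s=grab_frame("scene")
g=cast(t,257.9,197.2,20); 
print("grille",g.round(1))
for z in(77,72,60): print("grip",z,cast(t,265.4,230.9,z).round(1), np.linalg.norm((cast(t,265.4,230.9,z)-g)[:2]).round(1))
print("scene grip z60",cast(s,277.3,259.2,60).round(1))
p=cast(t,265.4,230.9,75);p[2]=60; print(proj(s,p),proj(t,p))
# bar axis by moments
m=(t["img"][222:240,250:282].max(2)<50).astype(np.uint8); ys,xs=np.nonzero(m)
P=np.array([cast(t,x+250,y+222,75)[:2] for x,y in zip(xs,ys)])
w,V=np.linalg.eigh(np.cov((P-P.mean(0)).T)); a=V[:,1]*np.sign(V[1,1]); print("n",len(P),"axis deg",np.degrees(np.arctan2(a[1],a[0])),"len",np.sqrt(12*w))
# white/bright dog: nose tip and tail
d=g-p; L=np.degrees(np.arctan2(d[1],d[0])); print("dir to grille",L,"parked expected",L+np.degrees(1.22))
b=proj(t,g+[59,0,0]);print("grille dia check",2*(np.linalg.norm(b-proj(t,g))))
q=sense(); print(q["eef_pos"],q["tcp_rot"],q["qpos"])
E
```

```text
grille [557.7 181.3  20. ]
grip 77 [482.5 153.3  77. ] 80.3
grip 72 [482.4 154.1  72. ] 80.1
grip 60 [482.2 155.9  60. ] 79.7
scene grip z60 [479.6 160.4  60. ]
[279.74527549 256.99312142] [266.4478253  230.82359828]
n 147 axis deg 84.50915135347448 len [17.49275009 46.24846474]
dir to grille 20.196881775344696 parked expected 90.09773278130513
grille dia check 51.501952587901094
[244.92560649 574.85089418 239.00549466] [-3.14110025e+00 -2.07545691e-05  2.73880327e+00] [ 1.16561032e+00  3.53271809e-01  1.63364649e+00  2.13960184e-05
  1.15516680e+00 -2.40527586e-03]
```

Emit:
step_arm --motion '[{"claw": 60, "delta_pos": [-24, -18.4, 0], "turn": 0}, {"claw": 60, "delta_pos": [-24, -18.4, 0], "turn": 0}, {"claw": 60, "delta_pos": [-24, -18.4, 0], "turn": 0}, {"claw": 60, "delta_pos": [-24, -18.4, 0], "turn": 0}, {"claw": 60, "delta_pos": [-24, -18.4, 0], "turn": 0}, {"claw": 60, "delta_pos": [-24, -18.4, 0], "turn": 0}, {"claw": 60, "delta_pos": [-24, -18.4, 0], "turn": 0}, {"claw": 60, "delta_pos": [-24, -18.4, 0], "turn": 0}]' --force 60

```text
clock: 0.97
eef_pos: [364.4, 363.0, 239.4]
tcp_rot: [3.141, 0.0, 2.739]
contact_force: [0.1, 0.5, -0.0]
opening: 0.7
grasp_force: 0.0
```

Emit:
step_arm --motion '[{"claw": 60, "delta_pos": [-24, -18.4, 0], "turn": 0}, {"claw": 60, "delta_pos": [-24, -18.4, 0], "turn": 0}, {"claw": 60, "delta_pos": [-24, -18.4, 0], "turn": 0}, {"claw": 60, "delta_pos": [-24, -18.4, 0], "turn": 0}, {"claw": 60, "delta_pos": [-24, -18.4, 0], "turn": 0}, {"claw": 60, "delta_pos": [-24, -18.4, 0], "turn": 0}, {"claw": 60, "delta_pos": [-24, -18.4, 0], "turn": 0}, {"claw": 60, "delta_pos": [-24, -18.4, 0], "turn": 0}]'

```text
clock: 1.63
eef_pos: [483.4, 152.2, 239.5]
tcp_rot: [3.141, 0.0, 2.739]
contact_force: [0.3, 0.1, 0.2]
opening: 0.702
grasp_force: 0.0
```

Emit:
step_arm --motion '[{"claw": 60, "delta_pos": [0, 0, 0], "turn": 0.12}, {"claw": 60, "delta_pos": [0, 0, 0], "turn": 0.12}, {"claw": 60, "delta_pos": [0, 0, 0], "turn": 0.12}, {"claw": 60, "delta_pos": [0, 0, 0], "turn": 0.12}, {"claw": 60, "delta_pos": [0, 0, 0], "turn": 0.12}, {"claw": 60, "delta_pos": [0, 0, 0], "turn": 0.12}, {"claw": 60, "delta_pos": [0, 0, 0], "turn": 0.12}, {"claw": 60, "delta_pos": [0, 0, 0], "turn": 0.12}]'

```text
clock: 2.3
eef_pos: [482.8, 153.6, 239.3]
tcp_rot: [-3.142, -0.0, 1.773]
contact_force: [0.5, 0.1, -0.2]
opening: 0.702
grasp_force: 0.0
```

Emit:
step_arm --motion '[{"claw": 60, "delta_pos": [0, 0, 0], "turn": 0.12}, {"claw": 60, "delta_pos": [0, 0, 0], "turn": 0.12}, {"claw": 60, "delta_pos": [0, 0, 0], "turn": 0}, {"claw": 60, "delta_pos": [0, 0, 0], "turn": 0}]'

```text
clock: 2.63
eef_pos: [482.8, 153.6, 239.3]
tcp_rot: [3.142, 0.0, 1.543]
contact_force: [-0.0, -0.0, -1.3]
opening: 0.7
grasp_force: 0.0
```

Emit:
step_arm --motion '[{"claw": 60, "delta_pos": [0, 0, 35], "turn": 0}, {"claw": 60, "delta_pos": [0, 0, 35], "turn": 0}, {"claw": 60, "delta_pos": [0, 0, 35], "turn": 0}, {"claw": 60, "delta_pos": [0, 0, 30], "turn": 0}, {"claw": 60, "delta_pos": [0, 0, 0], "turn": 0}, {"claw": 60, "delta_pos": [0, 0, 0], "turn": 0}]'

```text
clock: 3.13
eef_pos: [481.9, 153.3, 103.5]
tcp_rot: [-3.138, 0.001, 1.542]
contact_force: [-0.4, -0.6, 0.5]
opening: 0.7
grasp_force: 0.0
```

```bash
python3 - <<'E'
from h import *
s=grab_frame("scene"); print(sense()["eef_pos"]); crop(s,(200,150,340,310),3.7,"s1.png")
E
```

```text
[483.24241807 153.72997778 105.02153762]
```

View pics/s1.png

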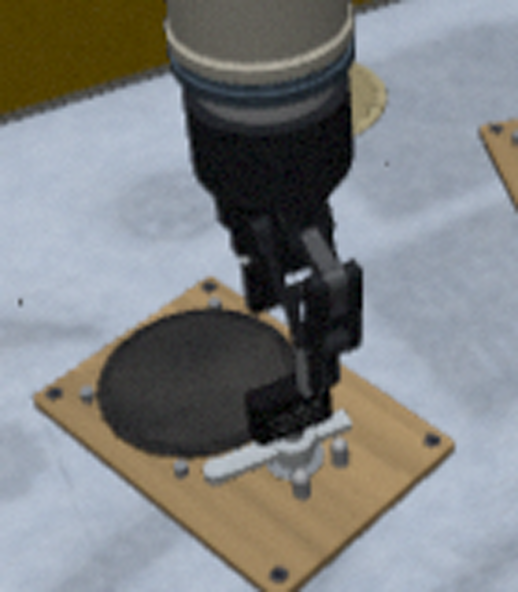

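The gripper straddles the bar: one finger is in front of it and one behind, with the grip at about (290,410) in the crop. Next I'll go down and close.

Emit:
step_arm --motion '[{"claw": 60, "delta_pos": [0, 0, 14], "turn": 0}, {"claw": 60, "delta_pos": [0, 0, 14], "turn": 0}, {"claw": 60, "delta_pos": [0, 0, 14], "turn": 0}, {"claw": 60, "delta_pos": [0, 0, 12], "turn": 0}, {"claw": 60, "delta_pos": [0, 0, 0], "turn": 0}, {"claw": 60, "delta_pos": [0, 0, 0], "turn": 0}]'

```text
clock: 3.68
eef_pos: [484.0, 154.0, 51.9]
tcp_rot: [3.14, -0.001, 1.54]
contact_force: [-0.1, 0.6, 0.4]
opening: 0.699
grasp_force: 0.0
```

Emit:
step_arm --motion '[{"claw": 30, "delta_pos": [0, 0, 0], "turn": 0}, {"claw": 30, "delta_pos": [0, 0, 0], "turn": 0}, {"claw": 22, "delta_pos": [0, 0, 0], "turn": 0}, {"claw": 18, "delta_pos": [0, 0, 0], "turn": 0}, {"claw": 10, "delta_pos": [0, 0, 0], "turn": 0}, {"claw": 10, "delta_pos": [0, 0, 0], "turn": 0}, {"claw": 10, "delta_pos": [0, 0, 0], "turn": 0}, {"claw": 10, "delta_pos": [0, 0, 0], "turn": 0}]' --force 60

```text
clock: 4.35
eef_pos: [483.2, 153.7, 51.0]
tcp_rot: [3.141, -0.0, 1.539]
contact_force: [-1.6, -0.8, 7.7]
opening: 0.178
grasp_force: 58.5
```

Emit:
step_arm --motion '[{"claw": 10, "delta_pos": [0, 0, -4], "turn": 0}, {"claw": 10, "delta_pos": [0, 0, -4], "turn": 0}, {"claw": 10, "delta_pos": [0, 0, -4], "turn": 0}, {"claw": 10, "delta_pos": [0, 0, -2], "turn": 0}, {"claw": 10, "delta_pos": [0, 0, 0], "turn": 0}, {"claw": 10, "delta_pos": [0, 0, 0], "turn": 0}, {"claw": 10, "delta_pos": [0, 0, 0], "turn": 0}, {"claw": 10, "delta_pos": [0, 0, 0], "turn": 0}]'

```text
clock: 5.02
eef_pos: [483.2, 153.7, 64.5]
tcp_rot: [3.141, -0.0, 1.539]
contact_force: [1.0, 0.6, 2.4]
opening: 0.175
grasp_force: 59.9
```

```bash
python3 - <<'E'
from h import *
s=grab_frame("scene"); q=sense();print(q["eef_pos"],q["contact_force"],q["wrist_torque"]); crop(s,(200,210,340,310),5.5,"s2.png")
E
```

```text
[483.16986169 153.73110408  64.48487129] [2.0179226  0.31957959 2.23728441] [ 0.12699529 -0.3266284  -0.02263552]
```

View pics/s2.png

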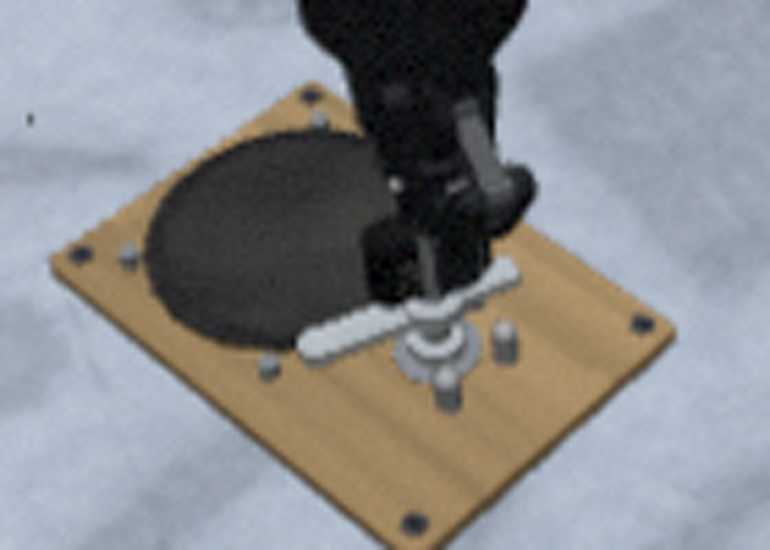

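The dog is clearly lifted, with a gap over the hub at about (435,320) in the crop, and it is still parked. Now I'll turn it.

Emit:
step_arm --motion '[{"claw": 10, "delta_pos": [0, 0, 0], "turn": 0.08}, {"claw": 10, "delta_pos": [0, 0, 0], "turn": 0.08}, {"claw": 10, "delta_pos": [0, 0, 0], "turn": 0.08}, {"claw": 10, "delta_pos": [0, 0, 0], "turn": 0.08}, {"claw": 10, "delta_pos": [0, 0, 0], "turn": 0.08}, {"claw": 10, "delta_pos": [0, 0, 0], "turn": 0.08}, {"claw": 10, "delta_pos": [0, 0, 0], "turn": 0.08}, {"claw": 10, "delta_pos": [0, 0, 0], "turn": 0.08}]'

```text
clock: 5.73
eef_pos: [481.1, 154.3, 63.9]
tcp_rot: [-3.138, 0.002, 0.894]
contact_force: [-6.4, 9.8, 2.2]
opening: 0.176
grasp_force: 60.0
```

Emit:
step_arm --motion '[{"claw": 10, "delta_pos": [0, 0, 0], "turn": 0.08}, {"claw": 10, "delta_pos": [0, 0, 0], "turn": 0.08}, {"claw": 10, "delta_pos": [0, 0, 0], "turn": 0.08}, {"claw": 10, "delta_pos": [0, 0, 0], "turn": 0.08}, {"claw": 10, "delta_pos": [0, 0, 0], "turn": 0.08}, {"claw": 10, "delta_pos": [0, 0, 0], "turn": 0.08}, {"claw": 10, "delta_pos": [0, 0, 0], "turn": 0.08}, {"claw": 10, "delta_pos": [0, 0, 0], "turn": 0}]'

```text
clock: 6.4
eef_pos: [480.0, 155.8, 63.7]
tcp_rot: [-3.137, 0.004, 0.332]
contact_force: [-9.8, 20.6, 3.1]
opening: 0.177
grasp_force: 60.4
```

Emit:
step_arm --motion '[{"claw": 10, "delta_pos": [0, 0, 0], "turn": 0}, {"claw": 10, "delta_pos": [0, 0, 0], "turn": 0}, {"claw": 10, "delta_pos": [0, 0, 0], "turn": 0}]'

```text
clock: 6.65
eef_pos: [480.0, 155.7, 63.7]
tcp_rot: [-3.137, 0.004, 0.337]
contact_force: [-9.7, 19.0, 3.7]
opening: 0.175
grasp_force: 60.4
```

```bash
python3 - <<'E'
from h import *
s=grab_frame("scene"); q=sense();print(q["eef_pos"],q["contact_force"],q["wrist_torque"]); crop(s,(200,210,340,310),5.5,"s3.png")
E
```

```text
[479.97093803 155.71808099  63.64537736] [-10.5021322   19.38189365   2.09729113] [3.68641427 1.77216512 0.02356749]
```

View pics/s3.png

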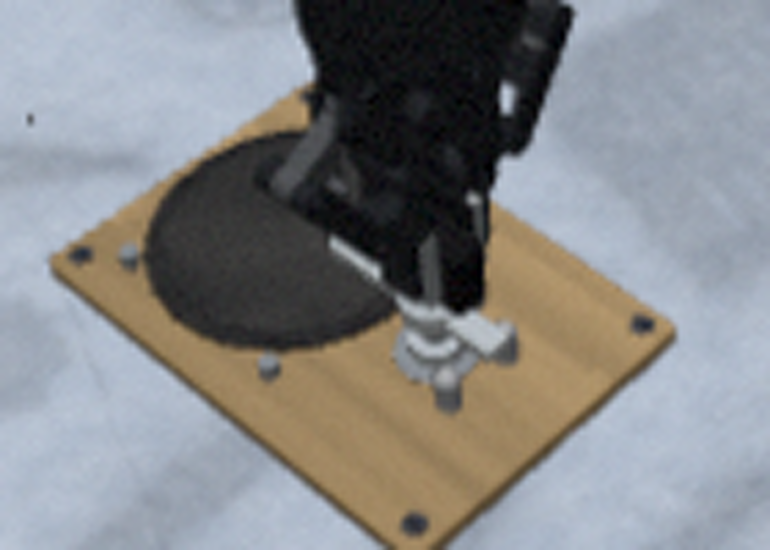

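The nose now points over the grille and the tail is toward the pins on the right. There is about 20 N of side load, so I'll relieve that and then push down.

Emit:
step_arm --motion '[{"claw": 10, "delta_pos": [0, -1.5, 0], "turn": 0}, {"claw": 10, "delta_pos": [0, -1.5, 0], "turn": 0}, {"claw": 10, "delta_pos": [0, 0, 0], "turn": 0}, {"claw": 10, "delta_pos": [0, 0, 0], "turn": 0}]'

```text
clock: 7.03
eef_pos: [479.8, 156.3, 63.6]
tcp_rot: [-3.141, 0.004, 0.339]
contact_force: [-6.0, 3.7, 1.7]
opening: 0.176
grasp_force: 60.4
```

Emit:
step_arm --motion '[{"claw": 10, "delta_pos": [0, 0, 3], "turn": 0}, {"claw": 10, "delta_pos": [0, 0, 3], "turn": 0}, {"claw": 10, "delta_pos": [0, 0, 3], "turn": 0}, {"claw": 10, "delta_pos": [0, 0, 3], "turn": 0}, {"claw": 10, "delta_pos": [0, 0, 2], "turn": 0}, {"claw": 10, "delta_pos": [0, 0, 0], "turn": 0}, {"claw": 10, "delta_pos": [0, 0, 0], "turn": 0}]'

```text
clock: 7.62
eef_pos: [480.0, 156.3, 50.9]
tcp_rot: [-3.141, 0.004, 0.338]
contact_force: [-11.2, 2.1, 20.1]
opening: 0.179
grasp_force: 63.3
```

The grip is back at its starting height and pressing with 20 N, so it is home. Next I'll release and retreat.

Emit:
step_arm --motion '[{"claw": 20, "delta_pos": [0, 0, 0], "turn": 0}, {"claw": 40, "delta_pos": [0, 0, 0], "turn": 0}, {"claw": 60, "delta_pos": [0, 0, 0], "turn": 0}, {"claw": 60, "delta_pos": [0, 0, 0], "turn": 0}, {"claw": 60, "delta_pos": [0, 0, 0], "turn": 0}, {"claw": 60, "delta_pos": [0, 0, 0], "turn": 0}]'

```text
clock: 8.12
eef_pos: [481.9, 156.3, 50.1]
tcp_rot: [3.142, 0.0, 0.339]
contact_force: [1.3, 0.7, -0.7]
opening: 0.703
grasp_force: 0.0
```

Emit:
step_arm --motion '[{"claw": 60, "delta_pos": [0, 0, -10], "turn": 0}, {"claw": 60, "delta_pos": [0, 0, -20], "turn": 0}, {"claw": 60, "delta_pos": [0, 0, -30], "turn": 0}, {"claw": 60, "delta_pos": [0, 0, -30], "turn": 0}, {"claw": 60, "delta_pos": [0, 0, -30], "turn": 0}, {"claw": 60, "delta_pos": [0, 0, -30], "turn": 0}, {"claw": 60, "delta_pos": [0, 0, 0], "turn": 0}, {"claw": 60, "delta_pos": [0, 0, 0], "turn": 0}]'

```text
clock: 8.78
eef_pos: [483.0, 156.8, 202.6]
tcp_rot: [3.141, -0.004, 0.339]
contact_force: [-0.5, 0.4, -0.5]
opening: 0.706
grasp_force: 0.0
```

```bash
python3 - <<'E'
from h import *
s=grab_frame("scene"); q=sense();print(q["clock"],q["eef_pos"],q["contact_force"]); crop(s,(200,210,340,310),5.5,"s4.png")
E
```

```text
8.8333 [481.98149556 156.46668658 201.10532828] [-0.80179361  0.20362218 -0.37171024]
```

View pics/s4.png

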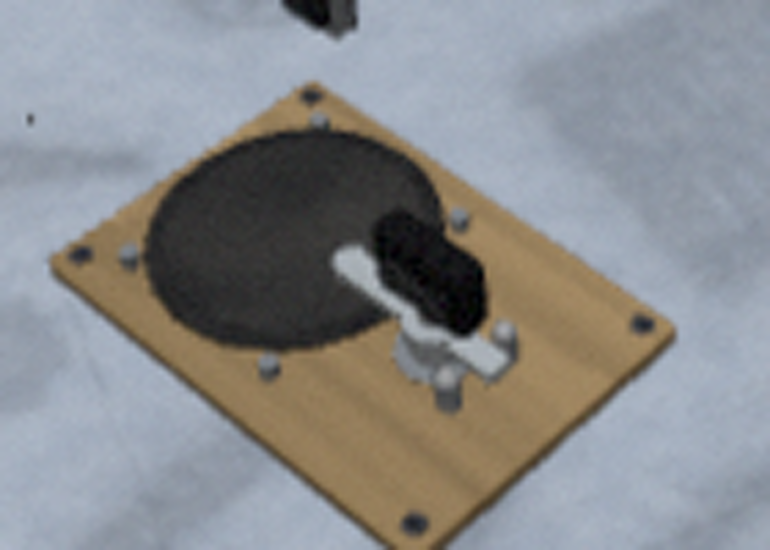

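The dog is down with its tail between the pins at about (490,355) and its nose over the rim at about (350,260). The grille hasn't moved and the gripper is clear, so I'm handing in.

```bash
python3 -c "
from rig import *
print(sign_off())"
```

```text
the job is handed in; nothing more can be done
None
```

The dog on the grille jig was lifted, turned clockwise over the grille, pushed back down to its start height between the lock pins and let go; the job is handed in, but no verdict was returned.

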